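Close the press mould and lock it with the spring clip

TASK

Close the press mould: lower the loose wooden top plate, the right way round, over the two pins of the fixed lower half until it rests flush on it. Then push the open steel spring clip sideways under the head of the thick pin, on top of the plate, until it snaps home round the pin's neck; let go and leave the other things on the bench where they are.

Things in the scene. Friction and masses are not known exactly. Their poses are not given: they have to be found in the camera images.
- mould_base: Lower mould half, fixed on a plywood work board whose top is 27 mm above the bench: wooden block 176 (x) x 92 (y) x 32 mm high, shallow 50 x 60 mm cavity in its top. Origin: centre of its underside, on the board; z up, x along its length towards the end with the thick pin. Two upright steel pins: thick one at x = +30, thin one at x = -60 mm, both y = 0.
- pin_neck (a point): On the thick pin's axis, 53.5 mm above the board, level with the middle of a clip lying on the closed mould. The pin: 22 mm diameter above the block, bevelled in from 44 to 48 mm above the board to a 14 mm neck, head 22 mm again (underside bevelled, 62 to 64 mm), tapering from 69 mm up to its 10 mm wide tip at 79 mm. Axes as the lower half's.
- thin_pin_tip (a point): Tip of the plain thin pin: 54 mm above the board; the pin is 14 mm in diameter and tapers from 10 mm below the tip to 6 mm.
- mould_grip (a point): Centre of the handle bar of the loose top plate (lying handle up). Bar 56 mm long (x), 16 mm wide (y), 18 mm high, on two posts, 33 mm clear under it; this point is 60 mm above the plate's underside, 20 mm towards -x of the plate's centre. z up, x along the plate to the end with the large hole. Closed: at x = -20, y = 0, z = 92 mm of the lower half, axes parallel.
- large_hole (a point): Mouth of the plate's 25 mm hole for the thick pin, on the plate's top, 50 mm towards +x of the handle centre. The loose top half is a wooden plate 160 (x) x 80 (y) x 18 mm, about 0.4 kg; when closed its top is 50 mm above the board. Axes as the handle point's.
- small_hole (a point): Mouth of the plate's 17 mm hole for the thin pin, on the plate's top, 40 mm towards -x of the handle centre.
- clip_grip (a point): Grip of the loose spring clip (0.16 kg), a flat steel fork 88 x 46 x 7 mm lying on the board. An upright block on its tail, 26 (x) x 14 (y) mm, rises to 48 mm above its underside; this point is in it, 30 mm above the underside. x points from open mouth to tail, z up; push it on along -x, best with its x along the lower half's x (tail over the near plate end).
- clip_seat (a point): Centre of the 16 mm wide seat between the clip's jaws, mid-thickness: 45 mm from the grip point towards the mouth (-x), 26.5 mm below it. Jaws end 26 mm farther, flared to a 20 mm mouth, behind which a 9 mm gap springs open over the 14 mm neck at some 10 N; a stop lies 9 mm behind the seat's centre. Home: on the thick pin's axis, resting on the plate.
- stone_offcut: Bystander: loose rectangular limestone offcut, 75 x 94 x 42 mm, behind the work; origin at the centre of its underside.
- tape_measure: Bystander: loose tape measure, 55 x 85 x 62 mm, behind the work; origin at the centre of its underside.
- white_pot: Bystander: loose open white plastic pot, 72 mm across, 58 mm high, behind the work; origin at the centre of its underside.

How it is judged (in metres and radians):
On the way:
1. the top plate rests flush on the lower half, on both pins (z of mould_grip in the frame of mould_base below 0.094 m and x of mould_grip in the frame of mould_base between -0.025 and -0.015 m and y of mould_grip in the frame of mould_base between -0.005 and 0.005 m and angle between the z axis of mould_grip and the z axis of mould_base, either way round below 0.03 rad), for 0.2 s.
At the end, for the whole second after the job is handed in: The top plate is on both pins, flush on the lower half (within 2 mm in height, 5 mm sideways, 0.03 rad of level); the clip lies round the thick pin's neck between plate and head (seat within 6 mm of the pin axis, flat within 0.2 rad), tail any way (all of step 1 and horizontal distance between clip_seat and pin_neck below 0.006 m and z of clip_seat in the frame of mould_base between 0.049 and 0.061 m and angle between clip_grip's own z axis and vertical below 0.2 rad); the robot touches nothing.
It fails at once if a bystander (stone offcut, tape measure, white pot) was moved more than 30 mm (distance of any of stone_offcut, tape_measure, white_pot from where it was at the start of the episode above 0.03 m).
It also fails if it takes over 67 s, if anything falls off the work surface, if the arm or the gripper's body presses on something with over 40 N, if the wrist force passes 120 N, or if a joint passes its speed limit or range.

ROBOT

A 6-joint arm with a two-finger parallel gripper is mounted at the origin on a cart in front of the work surface, level with it; the furniture and walls round the work are solid. World frame = base frame: x ahead of the robot, y to its left, z up, the work surface at z = 0. Lengths are in mm, angles in rad, forces in N, time in s.
With the tool pointing down it reaches from about 225 to 875 mm from the base axis. Payload 3.4 kg.
Tool frame: the origin (TCP) lies where the fingers leave the gripper's body, on its centre line; the fingertips stand 73 mm ahead of it and the grasp point (between the pads) lies 54 mm ahead of it (grip_point_offset is the distance from the TCP to the grasp point, in mm); z points along the fingers, y is the line along which they close (so a half turn about z gives the same grasp; the last joint's range is limited). The gripper opens to 85 mm and grips with 20 to 120 N. Pads are 22 mm wide; open, the fingers measure 114 mm over their backs; the gripper's body (76 mm by 85 mm) begins 54 mm behind the grasp point. The pads swing forward as they close: fully open they stand 13 mm farther back than shut.
Start: joints at [1.161, 0.276, 1.505, -0, 1.361, -0.121], TCP at [163.775, 551.21, 303.928] pointing down, gripper open.
Joint ranges: [-2.89, 2.89], [-0.75, 2.08], [0.22, 2.7], [-1.18, 4.32], [0.11, 2.71], [-2.7, 2.7]. Speed limits (rad/s): [2.57, 2.57, 3.14, 3.14, 3.14, 3.14].

INTERFACE

Orientations are given as a rotation vector (axis times angle).
In Python, from bench import * gives the robot as it stands.
- The arm moves only by the tool apply_moves, never from a script. Its argument "commands" is one flat list of numbers, 5 for each row, row after row: the opening, from 0 (shut) to 1 (fully open), then the shift along the tool's x, y, z scaled (see below), then the turn about the tool's z scaled (see below). In form: [hand, x, y, z, turn, hand, x, y, z, turn, ...]. A call has 1 to 5 rows; each row is the pose to reach, as a shift and turn from the pose commanded when the call began, along the tool's axes at that moment, turning the shorter way round; what a row does not reach only later rows make up. The controller multiplies each number of a shift by 0.25 m and each number of a turn by 2 pi rad. A row lasts 1/8 s, in which the tool goes at most 62.5 mm and 10.7 degrees, less where a joint would pass 70% of its speed; a pose out of reach is approached as far as the arm can. A call with a number of a shift or a turn outside -1 to 1 is refused whole. A call with a gripper value outside its range is refused whole. The fingers move at their own pace and stop on an object; "squeeze" is the grip in N (left out, the last holds). Time passes only in rows, so rows that repeat a pose let the fingers close. It gives the time, the measured TCP pose, the force, the opening and the grip force at its end, in the units of the state.
- get_obs(): the state, without advancing time (a new reading comes with each control period).
- capture(name): name is "scene" or "top" or "wrist"; returns a dict with "image" (420x560x3 uint8, red, green, blue), "camera_matrix" (3x3 intrinsics, pixels), "origin" and "attitude" of the camera in the world. Camera axes: x right, y down, z forward; pixel columns grow to the right and rows downward; lengths in mm; the calibration is good to about 2 mm. A picture is of the moment at which its call begins. There is no depth.
- sign_off(): hands the job in; it is judged then, once.
Trained networks look in a picture, given as the dict that the camera call returned (one of the last four; its "shot" number tells which), for a name from the list of things; names that differ only in an ending like _2 or _b are one class to them, and where a whole thing is asked for, a point or a joint stands for the part that bears it (a point fixed in the world has none). Each returns a list of dicts, best first, with "conf" (0 to 1); they miss things now and then, are a little off and sometimes report something else, mostly with a low value. They report only what shows in the picture. A call takes as long as a camera call.
- masks_of(query, picture): "mask" (420x560 bool, what is visible of it) and "xy" ([column, row] in pixels, amid what is visible of it).
The state is a dict: "time_s": time; "joint_pos": joint angles; "qd": joint speeds; "joint_efforts": joint torques, N m; "eef_pos": TCP position; "eef_rot": TCP orientation; "ft_force": force on the tool from outside, world axes, zero at the start; "moment": the same for the moment, N m; "finger_gap": finger opening in mm; "gripper_force": force on a finger pad.
Only numpy, scipy, OpenCV 4.12 (cv2) and the standard library are available. Lean on these libraries where they do the work, as an engineer would, in place of code of your own. Each camera call takes 0.05 s, during which the arm holds its last target. There are 200 camera calls.

## Working session

There is one attempt and no reset: what is moved stays moved. The work goes in short steps, Python scripts to look and compute and a tool call to move; the robot and the scene stay as the last step left them, time stands still between calls to the robot, and variables do not carry over. Pictures are saved under pics/ and viewed, at most 10 in all, crops included, and the job is handed in when it is done.

Besides the shell and the picture viewer there is one more tool, called after ">>>" by a JSON object that holds its "method" and its "body", one argument or row to a line. apply_moves: Moves the arm, as the interface text tells. Its arguments: {"type":"object","properties":{"commands":{"type":"array"},"squeeze":{"type":"number"}},"required":["commands"]}

```bash
mkdir -p pics; ls; cat > h.py <<'E'
from bench import *
import numpy as np, cv2
from scipy.spatial.transform import Rotation as R
def att(c):
    a=np.array(c["attitude"],float)
    return a if a.shape==(3,3) else R.from_rotvec(a).as_matrix()
def ray(c,uv,z):
    K=np.array(c["camera_matrix"]);d=att(c)@np.linalg.inv(K)@[uv[0],uv[1],1.];o=np.array(c["origin"],float)
    return o+d*(z-o[2])/d[2]
def proj(c,P):
    K=np.array(c["camera_matrix"]);p=K@(att(c).T@(np.array(P,float)-c["origin"]));return p[:2]/p[2]
def save(c,n): cv2.imwrite("pics/"+n,c["image"][:,:,::-1])
def tool(dw,o=None):
    "world shift mm -> command units in tool frame"
    o=o or get_obs();return (R.from_rotvec(o["eef_rot"]).as_matrix().T@np.array(dw,float))/250
E
python3 - <<'E'
from h import *
o=get_obs();print({k:np.round(v,3) for k,v in o.items()})
ims=[]
for n in ["scene","top"]:
    c=capture(n);print(n,c["origin"],c["attitude"],c["camera_matrix"]);ims.append(c["image"])
    for q in ["mould_base","pin_neck","thin_pin_tip","mould_grip","large_hole","small_hole","clip_grip","clip_seat","stone_offcut","tape_measure","white_pot"]:
        for m in masks_of(q,c)[:2]: 
            ys,xs=np.nonzero(m["mask"]);print(q,round(m["conf"],2),np.round(m["xy"]),len(xs),xs.min(),xs.max(),ys.min(),ys.max())
    save(c,n+"0.png")
E
```

```text
pics
{'time_s': np.float64(0.0), 'joint_pos': array([ 1.161,  0.277,  1.506,  0.   ,  1.361, -0.121]), 'qd': array([-0.002, -0.   , -0.001, -0.001,  0.001,  0.001]), 'joint_efforts': array([-2.0000e-03, -4.1679e+01, -2.4580e+01, -1.0000e-03,  1.1000e-02,
        0.0000e+00]), 'eef_pos': array([163.61 , 550.817, 303.042]), 'eef_rot': array([-4.520e-01, -3.108e+00,  3.000e-03]), 'ft_force': array([0.146, 0.488, 0.241]), 'moment': array([-0.033,  0.045,  0.006]), 'gripper_force': np.float64(0.0), 'finger_gap': np.float64(85.255)}
scene [-334.95599233 -510.84599104  720.84977879] [-1.89523076  1.0890907  -0.5857823 ] [[408.8348897    0.         280.25573194]
 [  0.         408.8348897  208.85453728]
 [  0.           0.           1.        ]]
mould_base 0.64 [255. 228.] 1567 222 282 204 249
pin_neck 0.7 [254. 228.] 1579 222 282 204 249
pin_neck 0.36 [189. 209.] 991 162 216 192 223
thin_pin_tip 0.62 [253. 226.] 1658 221 282 204 250
mould_grip 0.95 [188. 209.] 952 163 215 192 222
large_hole 0.33 [406. 237.] 614 388 421 226 249
small_hole 0.69 [189. 209.] 1052 162 217 192 223
clip_grip 0.7 [
[... 558 characters left out ...]
43.] 1839 224 286 220 266
pin_neck 0.57 [254. 242.] 1956 223 288 220 267
pin_neck 0.55 [329. 240.] 287 320 346 233 250
thin_pin_tip 0.84 [253. 244.] 1863 222 287 220 266
mould_grip 0.72 [175. 246.] 1432 148 204 231 259
large_hole 0.65 [172. 242.] 1405 147 203 230 258
large_hole 0.17 [243. 184.] 624 228 258 173 198
small_hole 0.57 [174. 245.] 1492 147 204 230 259
small_hole 0.52 [301. 182.] 486 288 311 170 195
clip_grip 0.68 [176. 244.] 1410 147 203 230 259
clip_grip 0.61 [333. 242.] 367 320 349 233 250
clip_seat 0.81 [330. 243.] 270 321 346 233 249
stone_offcut 0.63 [245. 184.] 638 228 258 172 198
tape_measure 0.88 [388. 185.] 323 375 402 174 196
white_pot 0.9 [300. 181.] 498 288 311 170 195
```

```bash
python3 - <<'E'
import cv2
a=cv2.imread("pics/top0.png")[155:285,130:430];b=cv2.imread("pics/scene0.png")[170:290,140:440]
import numpy as np
cv2.imwrite("pics/v1.png",np.vstack([cv2.resize(a,None,fx=2.4,fy=2.4,interpolation=3),cv2.resize(b,None,fx=2.4,fy=2.4,interpolation=3)]))
E
python3 - <<'E'
from h import *
c=capture("top");s=capture("wrist");save(s,"wrist0.png")
for n,uv,z in [("base",(255,243),59),("plate",(175,244),45),("clip",(332,242),34),("stone",(245,184),42),("tape",(388,185),62),("pot",(300,181),58)]: print(n,ray(c,uv,z).round())
E
```

```text
base [469.  79.  59.]
plate [464. 314.  45.]
clip [ 477. -148.   34.]
stone [649. 114.  42.]
tape [ 646. -312.   62.]
pot [656. -51.  58.]
```

View pics/v1.png

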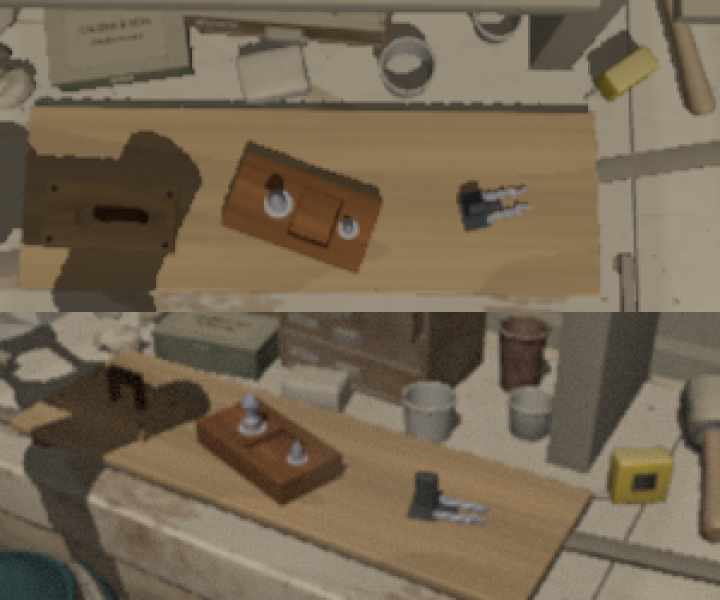

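Top view (crop ×2.4): thick pin at about (246,240), thin at (275,250), so the base's +x points to robot-left. The clip's tail is left and its mouth right. The plate lies in the arm's shadow at (175,245). Next I'll work out the wrist camera offset.

```bash
python3 - <<'E'
from h import *
s=capture("wrist");o=get_obs();T=R.from_rotvec(o["eef_rot"]).as_matrix()
print("cam in tool",T.T@(np.array(s["origin"])-o["eef_pos"]), "\n",(T.T@att(s)).round(3),s["camera_matrix"],"\nT",T.round(3))
print(tool(np.array([430,314,400])-o["eef_pos"],o).round(3))
c=capture("top")
print(ray(c,(245.8,239.6),106),ray(c,(274.6,250),81))
E
```

```text
cam in tool [ 78.49367931  -0.96922315 -69.72038087] 
 [[ 0.    -0.952 -0.305]
 [ 1.    -0.     0.   ]
 [-0.    -0.305  0.952]] [[348.35265594   0.         280.85233562]
 [  0.         348.35265594 210.10101383]
 [  0.           0.           1.        ]] 
T [[-0.959  0.285  0.   ]
 [ 0.285  0.959  0.   ]
 [-0.     0.    -1.   ]]
[-1.291 -0.606 -0.384]
[472.60221946 102.30396646 106.        ] [446.73162368  21.72548211  81.        ]
```

>>> {"method": "apply_moves", "body": {
  "commands": [1,-0.25,-0.1,-0.05,0,1,-0.45,-0.2,-0.1,0,1,-0.65,-0.3,-0.15,0,1,-0.85,-0.4,-0.2,0,1,-1,-0.5,-0.25,0]
}}

```text
time_s: 2.02
eef_pos: [369.4, 358.7, 366.9]
eef_rot: [0.453, 3.108, 0.001]
ft_force: [0.1, 0.6, -0.5]
finger_gap: 85.6
gripper_force: 0.0
```

>>> {"method": "apply_moves", "body": {
  "commands": [1,-0.2,-0.08,0,0,1,-0.25,-0.08,0,0,1,-0.25,-0.08,0,0]
}}

```text
time_s: 2.4
eef_pos: [422.5, 323.2, 366.1]
eef_rot: [-0.454, -3.108, -0.0]
ft_force: [-0.1, 0.8, 0.5]
finger_gap: 85.4
gripper_force: 0.0
```

```bash
python3 - <<'E'
from h import *
s=capture("wrist");o=get_obs();print(o["eef_pos"],o["time_s"],o["joint_pos"]);save(s,"w1.png")
import pickle;pickle.dump({k:s[k] for k in("origin","attitude","camera_matrix")},open("w1.pkl","wb"))
for q in ["mould_grip","large_hole","pin_neck"]:
    for m in masks_of(q,s)[:2]: print(q,m["conf"],m["xy"])
E
```

```text
[421.56158797 323.6073185  366.11754772] 2.45 [ 5.23149290e-01  1.80826703e-01  1.48048259e+00  1.06003000e-03
  1.48133969e+00 -7.58827025e-01]
mould_grip 0.65 [283.4, 205.4]
large_hole 0.79 [281.3, 201.7]
pin_neck 0.89 [92.7, 258.6]
```

View pics/w1.png

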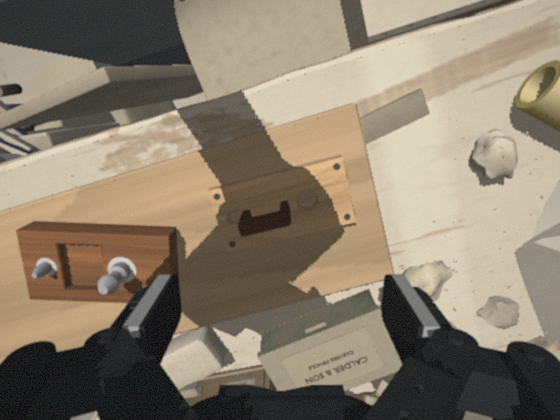

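The view is rotated, with the image's up pointing toward the robot. The plate's handle is at about (265,215), a small hole at about (232,217) and the larger hole at about (308,197), on the +y side. So the plate already points roughly the right way. I'll enhance the crop to measure it.

```bash
python3 - <<'E'
import cv2,numpy as np
a=cv2.imread("pics/w1.png")
p=a[140:265,180:370].astype(float);p=np.clip((p/255)**0.5*255,0,255).astype('uint8')
cv2.imwrite("pics/v2.png",cv2.resize(p,None,fx=4,fy=4,interpolation=3))
E
```

```text
(no output)
```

View pics/v2.png

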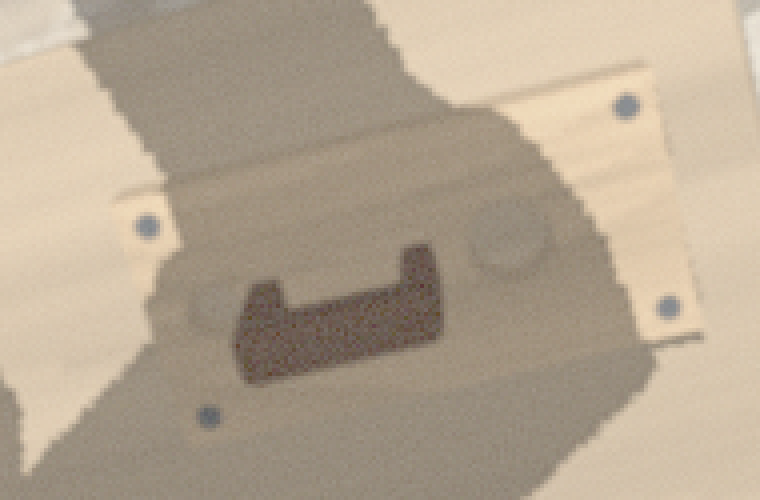

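```bash
python3 - <<'E'
from h import *
import pickle;s=pickle.load(open("w1.pkl","rb"))
L=ray(s,(307.5,199.5),45);S=ray(s,(233.8,215.5),45)
cs=[ray(s,p,45) for p in [(210,189.3),(342.5,156.3),(355,223.8)]]
print("L,S",L,S,"d",np.hypot(*(L-S)[:2]));print("corners",cs,"plate c",(cs[0]+cs[2])/2)
d=cs[1]-cs[0];yaw=np.arctan2(d[1],d[0]);yh=np.arctan2(*(L-S)[1::-1]);print("yaw",np.degrees([yaw,yh]),np.hypot(*d[:2]))
u=(L-S)/np.linalg.norm(L-S);g=(L-50*u+S+40*u)/2;print("grip",g, "from corners",(cs[0]+cs[2])/2-20*u)
bar=ray(s,(180+338/4,140+333/4),87+5);print("bar mid-ish",bar)
o=get_obs();T=R.from_rotvec(o["eef_rot"]).as_matrix();print("tooly ang",np.degrees(np.arctan2(T[1,1],T[0,1])))
E
```

```text
L,S [463.0426861  342.66662718  45.        ] [457.05634149 253.88529433  45.        ] d 88.98292749125062
corners [array([418.94929953, 237.93171196,  45.        ]), array([425.65049026, 393.62334186,  45.        ]), array([508.34688181, 389.00809026,  45.        ])] plate c [463.64809067 313.46990111  45.        ]
yaw [87.53542877 86.14250119] 155.8357775926849
grip [459.71313777 293.28728847  45.        ] from corners [462.30258659 293.51521197  45.        ]
bar mid-ish [461.16226492 292.85869355  92.        ]
tooly ang 73.5585608350678
```

>>> {"method": "apply_moves", "body": {
  "commands": [1,-0.04,-0.015,0.1,0.028,1,-0.08,-0.03,0.2,0.056,1,-0.12,-0.045,0.3,0.084,1,-0.16,-0.06,0.4,0.112,1,-0.186,-0.073,0.5,0.14]
}}

```text
time_s: 3.22
eef_pos: [460.8, 293.3, 240.8]
eef_rot: [-1.738, -2.617, -0.001]
ft_force: [-0.0, 0.3, 0.5]
finger_gap: 85.6
gripper_force: 0.0
```

>>> {"method": "apply_moves", "body": {
  "commands": [1,0,0,0,0.028,1,0,0,0,0.056,1,0,0,0,0.073,1,0,0,0,0.073]
}}

```text
time_s: 3.72
eef_pos: [460.6, 293.3, 241.5]
eef_rot: [-2.28, -2.161, -0.0]
ft_force: [-0.2, 0.0, 0.2]
finger_gap: 85.3
gripper_force: 0.0
```

```bash
python3 - <<'E'
from h import *
s=capture("wrist");o=get_obs();print(o["eef_pos"],o["joint_pos"].round(2));save(s,"w2.png")
T=R.from_rotvec(o["eef_rot"]).as_matrix();print("tooly ang",np.degrees(np.arctan2(T[1,1],T[0,1])),T[:,2].round(3))
for P in [(461,293,96),(463,343,45),(457,253,45),(472.6,102.3,106),(446.7,21.7,81)]:print(proj(s,P).round(1))
print(tool(np.array([461,293,141])-o["eef_pos"],o).round(3))
E
```

```text
[460.71796973 293.24837921 241.53448911] [0.44 0.28 1.67 0.   1.2  0.49]
tooly ang -3.035040383087049 [-0.  0. -1.]
[282.4 222.9]
[281.4 137.2]
[279.9 247.5]
[309.4 451.8]
[282.1 490.8]
[-0.001  0.001  0.402]
```

View pics/w2.png

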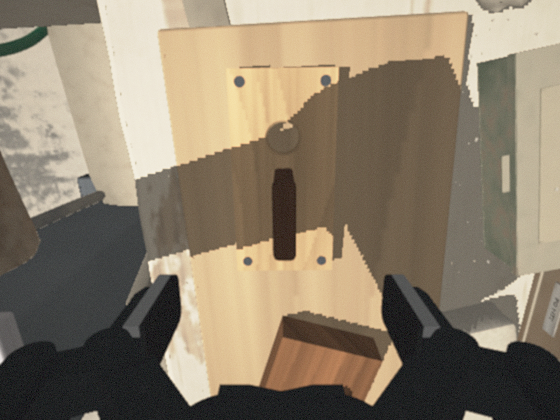

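The bar (centred at column 284, aligned with the image) and the large hole (283,137) match the prediction (281,137). I'll go down and grasp.

>>> {"method": "apply_moves", "body": {
  "commands": [1,0,0,0.12,0,1,0,0,0.24,0,1,0,0,0.36,0,1,0,0,0.402,0,0.3,0,0,0.402,0],
  "squeeze": 90
}}

```text
time_s: 4.4
eef_pos: [461.2, 292.7, 140.7]
eef_rot: [-2.282, -2.159, 0.001]
ft_force: [0.6, -0.7, -0.0]
finger_gap: 69.6
gripper_force: 0.0
```

>>> {"method": "apply_moves", "body": {
  "commands": [0,0,0,0,0,0,0,0,0,0,0,0,0,0,0,0,0,0,0,0,0,0,0,0,0]
}}

```text
time_s: 5.03
eef_pos: [462.0, 292.7, 141.8]
eef_rot: [2.283, 2.157, 0.003]
ft_force: [0.5, -0.1, 6.2]
finger_gap: 14.5
gripper_force: 88.2
```

>>> {"method": "apply_moves", "body": {
  "commands": [0,0,0,-0.08,0,0,0,0,-0.24,0,0,0,0,-0.4,0,0,0,0,-0.56,0,0,0,0,-0.64,0]
}}

```text
time_s: 5.65
eef_pos: [461.5, 292.5, 302.4]
eef_rot: [2.283, 2.158, 0.003]
ft_force: [0.0, 0.6, -3.4]
finger_gap: 14.3
gripper_force: 88.4
```

>>> {"method": "apply_moves", "body": {
  "commands": [0,-0.15,-0.1,0,0,0,-0.3,-0.2,0,0,0,-0.45,-0.3,0,0,0,-0.6,-0.4,0,0,0,-0.75,-0.5,0,0]
}}

```text
time_s: 6.28
eef_pos: [324.3, 111.2, 300.0]
eef_rot: [-2.282, -2.158, 0.003]
ft_force: [0.1, -0.7, -2.7]
finger_gap: 14.5
gripper_force: 88.4
```

>>> {"method": "apply_moves", "body": {
  "commands": [0,-0.15,-0.08,0,0,0,-0.2,-0.1,0,0,0,-0.2,-0.1,0,0]
}}

```text
time_s: 6.65
eef_pos: [297.2, 63.3, 300.4]
eef_rot: [-2.285, -2.155, 0.001]
ft_force: [0.3, -0.5, -3.3]
finger_gap: 14.7
gripper_force: 88.5
```

```bash
python3 - <<'E'
from h import *
import pickle
s=capture("wrist");o=get_obs();print(o["eef_pos"],o["eef_rot"],o["ft_force"],o["finger_gap"],o["joint_pos"].round(2));save(s,"w3.png")
pickle.dump({k:s[k] for k in("origin","attitude","camera_matrix")},open("w3.pkl","wb"))
t=capture("top");save(t,"top3.png")
for P in [(472.6,102.3,106),(446.7,21.7,81)]:print(proj(s,P).round(1))
E
```

```text
[297.91614706  63.79778534 300.519625  ] [-2.28404251e+00 -2.15596472e+00 -2.01471562e-04] [-0.45911537  0.54626416 -3.08228743] 14.562911755227237 [-0.02 -0.15  1.98  0.    1.31  0.04]
[513.6 138.2]
[453.  229.1]
```

View pics/w3.png

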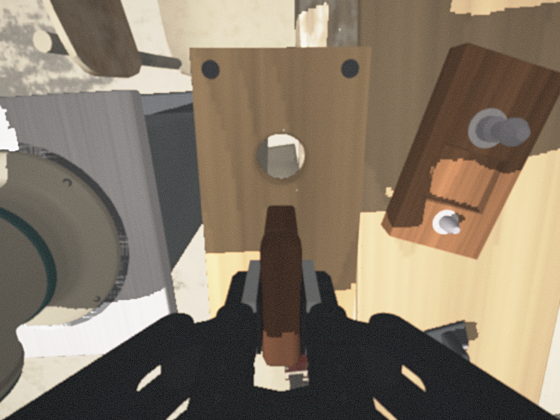

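The held plate is square in view, with its large hole at about (281,156). The base is at right: thick pin head near (515,131), thin tip near (456,226). I'll zoom on the pins.

```bash
python3 - <<'E'
import cv2,numpy as np
a=cv2.imread("pics/w3.png")
f=lambda r:cv2.resize(r,None,fx=6,fy=6,interpolation=3)
p=np.hstack([a[95:175,460:545],a[185:265,415:460]]).astype(float);p=(p/255)**0.6*255
cv2.imwrite("pics/v3.png",f(p.clip(0,255).astype('uint8')))
E
```

```text
(no output)
```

View pics/v3.png

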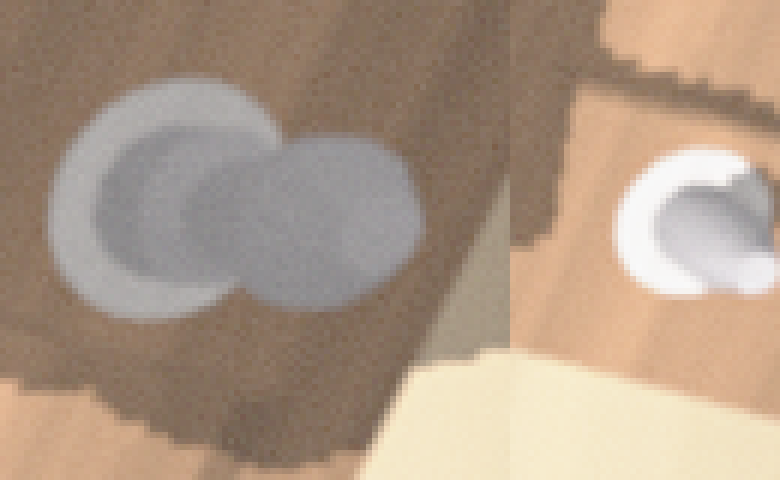

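```bash
cat > st.py <<'E'
import numpy as np,pickle
E
python3 - <<'E'
from h import *
import pickle;s=pickle.load(open("w3.pkl","rb"))
P=[ray(s,(522.5,131.7),106),ray(s,(487.5,128.3),59)];Q=[ray(s,(457,230.3),81),ray(s,(445.5,222),59)]
print(P,Q)
for p,q in zip(P,Q): d=p-q;print(np.hypot(*d[:2]),np.degrees(np.arctan2(d[1],d[0])))
L=ray(s,(281,156),204.5);o=get_obs();print("hole",L, L-o["eef_pos"])
# base top corners z=59
for c in [(467,44),(566,75),(384,223),(478,258)]:print(ray(s,c,59).round(1))
E
```

```text
[array([478.47268412, 106.71956597, 106.        ]), array([479.13651875, 105.39723472,  59.        ])] [array([450.3705617 ,  20.32704977,  81.        ]), array([450.03802864,  20.27459886,  59.        ])]
90.84820383711904 71.98111065092733
89.9587975814932 71.12741838393674
hole [299.69068134 114.61942052 204.5       ] [  1.39086164  50.53552866 -96.10807384]
[454.4 173.9  59. ]
[539.  145.3  59. ]
[391.9  22.6  59. ]
[485.  -19.3  59. ]
```

>>> {"method": "apply_moves", "body": {
  "commands": [0,0.004,0.2,0,0.01,0,0.008,0.4,0,0.02,0,0.017,0.6,0,0.03,0,0.017,0.663,0,0.042,0,0.017,0.663,0,0.042]
}}

```text
time_s: 7.38
eef_pos: [465.4, 59.5, 299.8]
eef_rot: [-2.544, -1.841, 0.002]
ft_force: [-0.1, -0.4, -2.1]
finger_gap: 14.2
gripper_force: 88.8
```

>>> {"method": "apply_moves", "body": {
  "commands": [0,0,0,0.12,0,0,0,0,0.24,0,0,0,0,0.24,0,0,0,0,0.24,0]
}}

```text
time_s: 7.88
eef_pos: [464.1, 59.1, 241.9]
eef_rot: [2.546, 1.84, 0.002]
ft_force: [-0.2, 0.8, -3.6]
finger_gap: 14.3
gripper_force: 88.8
```

```bash
python3 - <<'E'
from h import *
o=get_obs();print(o["eef_pos"],o["eef_rot"],o["ft_force"],o["finger_gap"])
T=R.from_rotvec(o["eef_rot"]).as_matrix();print(np.degrees(np.arctan2(T[1,0],T[0,0])))
s=capture("wrist");save(s,"w4.png");cv2.imwrite("pics/v4.png",cv2.resize(s["image"][60:260,180:400,::-1],None,fx=3,fy=3,interpolation=3))
z=o["eef_pos"][2]
for P in [(480.1,106,106),(478.8,106.1,106),(480.1,106,59)]:print(proj(s,P)-[180,60],"x3",(proj(s,P)-[180,60])*3)
L=np.array(o["eef_pos"])+T@[50,0,96];print("hole",(proj(s,L)-[180,60])*3)
E
```

```text
[464.14396166  59.06826518 241.8601692 ] [2.54566657e+00 1.83986911e+00 1.82546316e-03] [-0.19232574  0.79820955 -3.61629186] 14.323997761541506
71.71472493617581
[101.89194467  88.27555072] x3 [305.67583401 264.82665217]
[99.73414413 88.812324  ] x3 [299.20243238 266.43697201]
[101.69101467  79.33955811] x3 [305.073044   238.01867433]
hole [304.49641331 295.85356422]
```

View pics/v4.png

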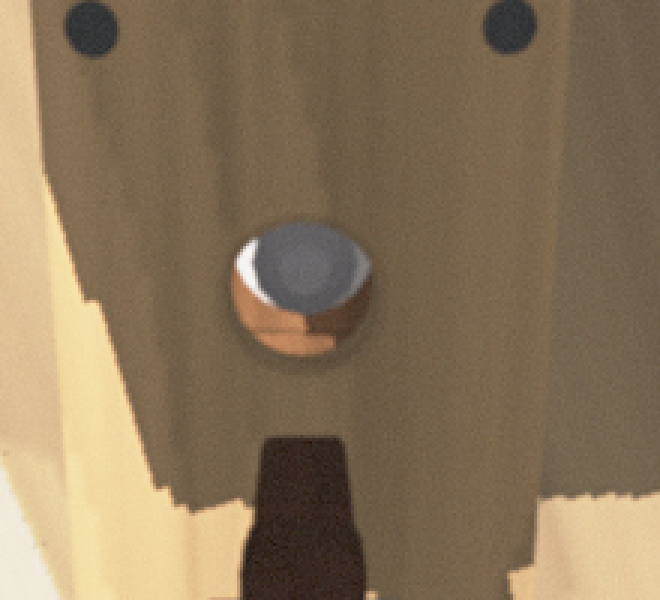

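The pin tip shows through the hole: hole centre at about (302,289), pin at (305,268) in the ×3 crop. That means about 1–2 mm of correction along tool −x and 0.5 mm in y. I'll descend slowly.

>>> {"method": "apply_moves", "body": {
  "commands": [0,-0.005,0.002,0.03,0,0,-0.005,0.002,0.07,0,0,-0.005,0.002,0.11,0,0,-0.005,0.002,0.15,0,0,-0.005,0.002,0.15,0]
}}

```text
time_s: 8.55
eef_pos: [463.8, 57.5, 202.3]
eef_rot: [-2.546, -1.838, 0.002]
ft_force: [-0.2, 0.5, -2.8]
finger_gap: 14.3
gripper_force: 88.7
```

>>> {"method": "apply_moves", "body": {
  "commands": [0,0,0,0.02,0,0,0,0,0.04,0,0,0,0,0.06,0,0,0,0,0.08,0]
}}

```text
time_s: 9.05
eef_pos: [463.8, 57.7, 183.1]
eef_rot: [-2.547, -1.838, -0.0]
ft_force: [-0.3, 2.1, -2.0]
finger_gap: 14.7
gripper_force: 88.9
```

Clean so far, with both pins entered and almost no force. On to flush.

>>> {"method": "apply_moves", "body": {
  "commands": [0,0,0,0.02,0,0,0,0,0.035,0,0,0,0,0.045,0,0,0,0,0.05,0]
}}

```text
time_s: 9.55
eef_pos: [463.7, 57.7, 173.7]
eef_rot: [-2.547, -1.838, -0.001]
ft_force: [-9.9, 3.1, 30.0]
finger_gap: 14.4
gripper_force: 93.6
```

>>> {"method": "apply_moves", "body": {
  "commands": [0.2,0,0,-0.004,0,0.5,0,0,-0.004,0,0.5,0,0,-0.004,0,0.5,0,0,-0.004,0]
}}

```text
time_s: 10.05
eef_pos: [464.4, 57.2, 171.7]
eef_rot: [2.547, 1.839, 0.0]
ft_force: [0.1, -0.3, 0.2]
finger_gap: 43.0
gripper_force: 0.0
```

>>> {"method": "apply_moves", "body": {
  "commands": [0.6,0,0,-0.15,0,0.8,0,0,-0.3,0,1,0,0,-0.5,0,1,0,0,-0.6,0,1,0,0,-0.6,0]
}}

```text
time_s: 10.68
eef_pos: [465.2, 57.2, 323.7]
eef_rot: [2.545, 1.837, 0.006]
ft_force: [-0.2, 0.0, -0.7]
finger_gap: 85.4
gripper_force: 0.0
```

```bash
python3 - <<'E'
from h import *
import pickle
o=get_obs();print(o["eef_pos"],o["ft_force"],o["finger_gap"],o["time_s"])
s=capture("wrist");pickle.dump({k:s[k] for k in("origin","attitude","camera_matrix")},open("w5.pkl","wb"));save(s,"w5.png")
t=capture("scene");save(t,"s5.png")
a=s["image"][:,:,::-1];b=cv2.resize(t["image"][170:290,190:400,::-1],None,fx=3.5,fy=3.5,interpolation=3)[:,:560]
cv2.imwrite("pics/v5.png",np.hstack([cv2.resize(a,(400,300)),cv2.resize(b,(400,300))]))
for P in [(480,106,106),(464,58,128),(450.5,20.3,81),(451,20,77)]:print(proj(s,P))
for q in ["clip_grip"]:
  for m in masks_of(q,s)[:2]:print(m["conf"],m["xy"])
E
```

```text
[465.1855913   57.24404234 323.67512779] [-0.15130157  0.00580739 -0.72527755] 85.36293213354989 10.675
[278.51998105 133.03399636]
[278.47788764 200.68585295]
[277.70902145 227.21308085]
[278.31743828 225.88482084]
0.68 [344.3, 328.8]
0.55 [279.9, 120.6]
```

View pics/v5.png

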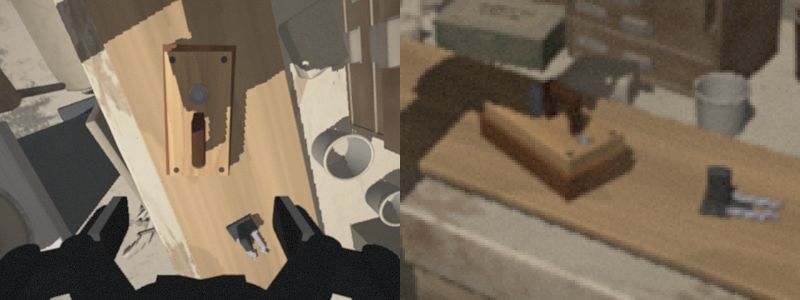

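The plate is seated squarely. The clip lies at about (345,325) in the full wrist frame, tail block toward the mould. I'll go above it and take a close look.

>>> {"method": "apply_moves", "body": {
  "commands": [1,-0.19,0.08,0,-0.015,1,-0.38,0.15,0.05,-0.03,1,-0.57,0.23,0.15,-0.045,1,-0.763,0.303,0.28,-0.06,1,-0.763,0.303,0.33,-0.068]
}}

```text
time_s: 11.45
eef_pos: [474.6, -150.3, 235.6]
eef_rot: [-2.099, -2.33, 0.004]
ft_force: [-0.6, 0.4, -1.0]
finger_gap: 85.6
gripper_force: 0.0
```

>>> {"method": "apply_moves", "body": {
  "commands": [1,0,0,0,0,1,0,0,0,0]
}}

```text
time_s: 11.7
eef_pos: [475.9, -147.1, 239.1]
eef_rot: [-2.099, -2.336, 0.0]
ft_force: [0.6, -0.0, -0.4]
finger_gap: 85.4
gripper_force: 0.0
```

```bash
python3 - <<'E'
from h import *
import pickle
o=get_obs();print(o["eef_pos"],o["joint_pos"].round(2))
T=R.from_rotvec(o["eef_rot"]).as_matrix();print(np.degrees(np.arctan2(T[1,0],T[0,0])))
s=capture("wrist");pickle.dump({k:s[k] for k in("origin","attitude","camera_matrix")},open("w6.pkl","wb"));save(s,"w6.png")
for m in masks_of("clip_grip",s)[:2]:print(m["conf"],m["xy"])
E
```

```text
[ 475.91226171 -147.08962149  239.11422612] [-0.44  0.21  1.77  0.    1.17 -0.55]
96.12680861317952
0.65 [285.9, 193.7]
```

View pics/w6.png

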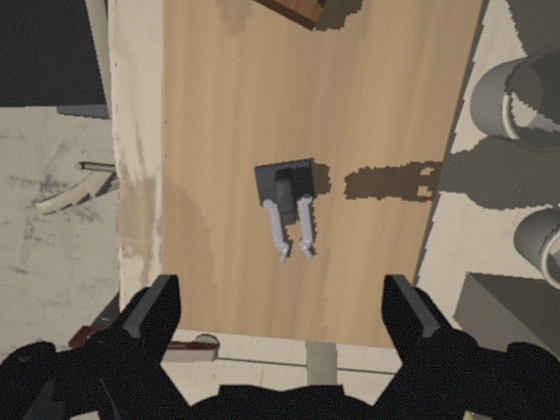

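```bash
python3 - <<'E'
from h import *
import pickle;s=pickle.load(open("w6.pkl","rb"))
a=ray(s,(256,167),34);b=ray(s,(313,159),34);t=(a+b)/2;j1=ray(s,(283,257),34);j2=ray(s,(307,255),34);j=(j1+j2)/2
print(a,b,"w",np.linalg.norm(a-b),np.linalg.norm(j1-j2));d=t-j;print("len",np.linalg.norm(d),"yaw",np.degrees(np.arctan2(d[1],d[0])),"width yaw",np.degrees(np.arctan2(*(b-a)[1::-1]))+90)
g=t-17*d/np.linalg.norm(d);g2=j+71*d/np.linalg.norm(d);print("grip",g,g2)
# block-top prediction
im=cv2.imread("pics/w6.png").astype(int)
u=d/np.linalg.norm(d);v=np.array([-u[1],u[0],0])
for sx,sy in [(13,7),(13,-7),(-13,-7),(-13,7)]: print(proj(s,g+u*sx+v*sy+[0,0,41]).round(1), end=" ")
# crop measured: metal dark pixels of block
g_=im[150:240,250:325].mean(2); 
mask=(g_<62)
for r in range(0,90,6): print(r+150,"".join("#" if x<50 else "+" if x<75 else "-" if x<110 else "." for x in g_[r]))
E
```

```text
[ 452.6210715  -123.80796673   34.        ] [ 496.9206653  -112.61171049   34.        ] w 45.69256137260036 20.818172478029457
len 81.4705891185558 yaw 102.75993840473792 width yaw 104.1838755717247
grip [ 478.52560081 -134.79000702   34.        ] [ 477.08347195 -128.42184631   34.        ]
[275.4 180.4] [295.7 178.1] [299.5 213.9] [279.8 216.1] 150 ...........................................................................
156 ...........................................................................
162 ..............................--++++++++++++++++++++++++++++++++-..........
168 ....-+++++++++++++++++-+++++++++++########++++################+++++++++++++
174 .....-+-++--+++++++++++-+++###################################+++++++++++++
180 ......-++++++++-++++++++++#++++++++++++########################++++++++++++
186 .......----+++++-++++++++++-------++++++++######################+++++++++++
192 ........-+++++++++++++++++++------+++++++++######################++++++++++
198 .........--++++++---+++++++++-+-+++++++++++#####+++-..........-+--.........
204 ..........-+-..............-++---++++++++++###+-..........-+++-............
210 ............................-+++++++++++++++#++-...........-+++-...........
216 .............................--++++++++++-++++++-...........-+++-..........
222 ..............................-++++++++++++++-..............-++--..........
228 ...............................-+++-.........................-++-..........
234 ................................-+++--........................-+++-........
```

```bash
python3 - <<'E'
from h import *
import pickle;s=pickle.load(open("w6.pkl","rb"))
im=cv2.imread("pics/w6.png").astype(int)
d=im[:,:,0]-im[:,:,2]  # blue-red: steel bluish vs wood
for r in list(range(154,206,3))+list(range(206,270,3)): print(r,"".join(("#" if d[r,c]>-8 else "+" if d[r,c]>-25 else ".") if im[r,c].mean()>75 else ("@" if im[r,c].mean()<48 else "o") for c in range(248,325)))
u=np.array([np.cos(np.radians(103)),np.sin(np.radians(103)),0]);v=np.array([-u[1],u[0],0])
for gy in (-135,-140):
    g=np.array([479,gy,34.])
    print(gy,"tail",[proj(s,g+17*u+v*k).round() for k in(23,-23)],"tips",[proj(s,g-71*u+v*k).round() for k in(10,-10)],"btop",[proj(s,g+a*u+b*v+[0,0,41]).round() for a,b in((13,7),(13,-7),(-13,-7),(-13,7))],"bbot",[proj(s,g+a*u+b*v).round() for a,b in((-13,-7),(-13,7))])
E
```

```text
154 .............................................................................
157 .............................................................................
160 ..................................................ooooooooooooooo............
163 .............................+ooooooooooooooooooooooooooooooooooooo..........
166 .........+oooooo@oooooooooooooooooooooooooooooooooooooooooooo@@oooooooooooooo
169 .......#ooooooo##o#ooooooooooooooo@@@@@@@@@@@@@@@@@@@@@@@@@@@@@oooooooooooooo
172 .......+ooooooo#ooo#oooo#oooo@@@@@@@@@@@@@@@@@@@@@@@@@@@@@@@@@@@ooooooooooooo
175 .......+#ooooooo#ooo#oooo#oo@@@@@@@@@@@@@@@@@@@@@@@@@@@@@@@@@@@@ooooooooooooo
178 ........+#oooo##ooooooooooo@@@@@@@@@@@@@@@@@@@@@@@@@@@@@@@@@@@@@@oooooooooooo
181 ........+ooo#oooooooooooooooooooooooooooo@@@@@@@@@@@@@@@@@@@@@@@@oooooooooooo
184 .........+ooooo#oooooooooooo##o##ooooooooooo@@@@@@@@@@@@@@@@@@@@@oooooooooooo
187 ..........#ooooooooo#oo#oooo#########oooooo@@@@@@@@@@@@@@@@@@@@@@oooooooooooo
190 ..........+oooooooooooooooooo#######o#ooooooo@@@@@@@@@@@@@@@@@@@@@ooooooooooo
193 ...........#ooooooooooooooooo#
[... 1957 characters left out ...]
..........................................................
266 .............................................................................
269 .............................................................................
-135 tail [array([256., 167.]), array([314., 160.])] tips [array([285., 264.]), array([308., 262.])] btop [array([276., 181.]), array([296., 178.]), array([300., 214.]), array([281., 216.])] bbot [array([298., 198.]), array([281., 200.])]
-140 tail [array([256., 173.]), array([313., 166.])] tips [array([285., 269.]), array([307., 267.])] btop [array([275., 188.]), array([295., 186.]), array([299., 221.]), array([280., 223.])] bbot [array([297., 204.]), array([280., 206.])]
```

>>> {"method": "apply_moves", "body": {
  "commands": [1,0.043,0.019,0.1,-0.019,1,0.043,0.019,0.25,-0.019,1,0.043,0.019,0.4,-0.019,1,0.043,0.019,0.504,-0.019,0.4,0.043,0.019,0.504,-0.019]
}}

```text
time_s: 12.42
eef_pos: [478.7, -135.3, 112.4]
eef_rot: [-1.953, -2.457, 0.001]
ft_force: [0.5, -0.1, 0.3]
finger_gap: 69.9
gripper_force: 0.0
```

>>> {"method": "apply_moves", "body": {
  "commands": [0,0,0,0,0,0,0,0,0,0,0,0,0,0,0,0,0,0,0,0,0,0,0,0,0]
}}

```text
time_s: 13.05
eef_pos: [480.1, -136.6, 114.7]
eef_rot: [1.955, 2.456, 0.001]
ft_force: [-1.5, 0.6, 5.7]
finger_gap: 12.9
gripper_force: 88.6
```

>>> {"method": "apply_moves", "body": {
  "commands": [0,0,0,-0.1,0,0,0,0,-0.3,0,0,0,0,-0.5,0,0,0,0,-0.54,0]
}}

```text
time_s: 13.55
eef_pos: [481.0, -137.0, 252.0]
eef_rot: [1.952, 2.452, 0.003]
ft_force: [-0.4, -0.6, -1.6]
finger_gap: 12.9
gripper_force: 88.1
```

>>> {"method": "apply_moves", "body": {
  "commands": [0,0.2,0.066,0,0,0,0.4,0.131,0,0,0,0.6,0.197,0,0,0,0.8,0.262,0,0,0,1,0.328,0,0]
}}

```text
time_s: 14.18
eef_pos: [502.5, 127.2, 247.1]
eef_rot: [-1.955, -2.457, 0.003]
ft_force: [0.9, -0.6, -1.5]
finger_gap: 12.8
gripper_force: 88.0
```

>>> {"method": "apply_moves", "body": {
  "commands": [0,0.13,0.04,0,0.025,0,0.267,0.088,0,0.05,0,0.267,0.088,0,0.075,0,0.267,0.088,0,0.087,0,0.267,0.088,0,0.087]
}}

```text
time_s: 14.8
eef_pos: [509.0, 195.6, 247.1]
eef_rot: [-2.545, -1.84, 0.004]
ft_force: [0.3, 0.1, -1.8]
finger_gap: 12.7
gripper_force: 87.9
```

```bash
cat > chk.py <<'E'
from h import *
import sys
o=get_obs();p=np.array(o["eef_pos"]);T=R.from_rotvec(o["eef_rot"]).as_matrix()
print(p.round(1),"t",o["time_s"],"gap",o["finger_gap"].round(1),"F",np.round(o["ft_force"],1),"yaw",np.degrees(np.arctan2(T[1,0],T[0,0])).round(2))
pin=np.array([479.7,105.6,0]);u=np.array([np.cos(np.radians(71.6)),np.sin(np.radians(71.6)),0])
r=(p-pin);v=np.array([-u[1],u[0],0]);print("along",r@u,"lat",r@v)
for d in (95,45): 
    q=pin+d*u;print(d,tool([q[0]-p[0],q[1]-p[1],166-p[2]],o).round(3))
E
python3 - <<'E'
exec(open("chk.py").read())
s=capture("wrist");save(s,"w7.png")
im=s["image"][:,:,::-1].astype(int);
print("proj clip tips",[proj(s,p+T@[-71,k,83.5]).round() for k in(10,-10)],"seat",proj(s,p+T@[-45,0,83.5]).round(),"pin tip",proj(s,pin+[0,0,106]).round(),"handle",proj(s,pin-50*u+[0,0,128]).round())
g=im.mean(2)
for r in range(150,330,4): print(r,"".join("@" if x<50 else "o" if x<80 else "-" if x<120 else "+" if x<160 else "." for x in g[r,220:340:1]))
E
```

```text
Traceback (most recent call last):
AttributeError: 'float' object has no attribute 'round'
```

>>> {"method": "apply_moves", "body": {
  "commands": [0,0,0,0.12,0,0,0,0,0.24,0,0,0,0,0.3,0,0,0,0,0.312,0,0,0,0,0.312,0]
}}

```text
time_s: 15.42
eef_pos: [510.3, 195.7, 170.9]
eef_rot: [2.547, 1.839, 0.002]
ft_force: [0.7, 0.5, -1.9]
finger_gap: 13.1
gripper_force: 88.0
```

```bash
sed -i 's/o\["finger_gap"\].round(1)/o["finger_gap"]/' chk.py
python3 - <<'E'
exec(open("chk.py").read())
s=capture("wrist");save(s,"w7.png")
im=s["image"][:,:,::-1].astype(int);
print("proj clip tips",[proj(s,p+T@[-71,k,83.5]).round() for k in(10,-10)],"seat",proj(s,p+T@[-45,0,83.5]).round(),"pin tip",proj(s,pin+[0,0,106]).round(),"handle",proj(s,pin-50*u+[0,0,128]).round())
c=cv2.resize(im[190:400,180:380].astype('uint8'),(560,588),interpolation=3)
t=capture("scene");save(t,"s7.png")
b=cv2.resize(t["image"][185:260,200:270,::-1],(240,257),interpolation=3)
out=np.zeros((588,800,3),np.uint8);out[:,:560]=c;out[:257,560:]=b
cv2.imwrite("pics/v7.png",out)
E
```

```text
[510.3 195.7 170.9] t 15.425 gap 13.117244501100911 F [ 0.7  0.5 -1.9] yaw 71.66
along 95.18688233288181 lat -0.5634409041572052
95 [-0.001 -0.002  0.02 ]
45 [-0.201 -0.002  0.02 ]
proj clip tips [array([300., 382.]), array([263., 382.])] seat [281. 343.] pin tip [280. 447.] handle [280. 563.]
```

View pics/v7.png

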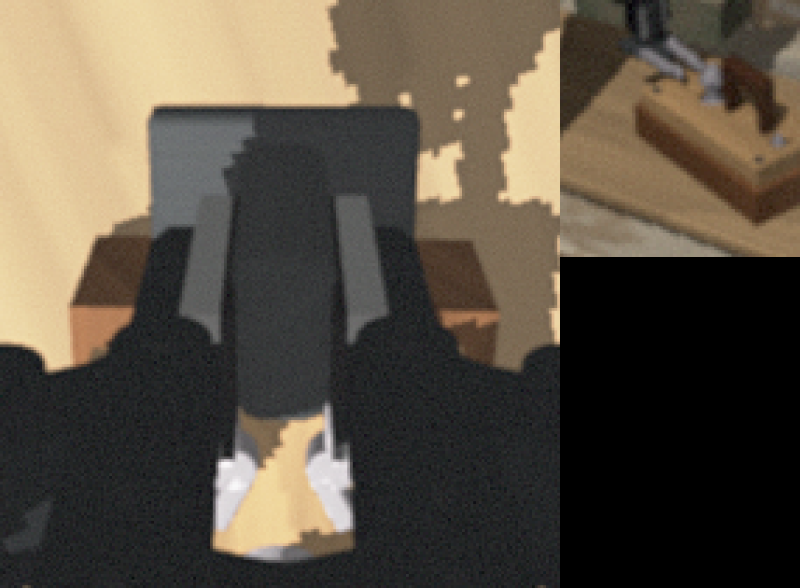

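The clip hangs level and square in the grip, with its mouth centred on the pin (column about 282). The tail edge suggests the grip sits about 3 mm off along the clip, so home should come at about 42 mm. I'll lower and push in stages.

>>> {"method": "apply_moves", "body": {
  "commands": [0,0,-0.002,0.01,0,0,0,-0.002,0.02,0,0,-0.04,-0.002,0.02,0,0,-0.08,-0.002,0.02,0,0,-0.08,-0.002,0.02,0],
  "squeeze": 110
}}

```text
time_s: 16.15
eef_pos: [502.5, 175.9, 165.5]
eef_rot: [-2.548, -1.837, 0.001]
ft_force: [0.1, -0.3, -1.8]
finger_gap: 12.4
gripper_force: 108.3
```

```bash
python3 chk.py
```

```text
[502.5 175.9 165.5] t 16.15 gap 12.424778569707183 F [ 0.1 -0.3 -1.8] yaw 71.59
along 73.92442907381935 lat 0.5429689187194703
95 [ 0.084  0.002 -0.002]
45 [-0.116  0.002 -0.002]
```

>>> {"method": "apply_moves", "body": {
  "commands": [0,-0.02,0.001,0,0,0,-0.04,0.001,0,0,0,-0.06,0.001,0,0,0,-0.07,0.001,0,0]
}}

```text
time_s: 16.65
eef_pos: [498.7, 161.4, 165.9]
eef_rot: [-2.548, -1.836, -0.007]
ft_force: [2.5, 7.5, -1.9]
finger_gap: 12.8
gripper_force: 108.8
```

>>> {"method": "apply_moves", "body": {
  "commands": [0,-0.015,0,0,0,0,-0.03,0,0,0,0,-0.04,0,0,0]
}}

```text
time_s: 17.02
eef_pos: [494.6, 150.5, 165.5]
eef_rot: [2.546, 1.839, -0.0]
ft_force: [-0.1, -1.0, -1.7]
finger_gap: 12.4
gripper_force: 108.7
```

```bash
python3 chk.py
```

```text
[494.6 150.5 165.5] t 17.025 gap 12.413894246434287 F [-0.1 -1.  -1.7] yaw 71.69
along 47.32120221267347 lat 0.02863305090908553
95 [ 0.191  0.    -0.002]
45 [-0.009  0.    -0.002]
```

The force peaked at about 8 N and then dropped, so the clip has snapped over. I'll nudge on to feel the stop.

>>> {"method": "apply_moves", "body": {
  "commands": [0,-0.009,0,0,0,0,-0.014,0,0,0,0,-0.014,0,0,0]
}}

```text
time_s: 17.4
eef_pos: [493.2, 147.1, 165.3]
eef_rot: [-2.547, -1.838, 0.001]
ft_force: [0.5, -0.9, -1.0]
finger_gap: 12.4
gripper_force: 108.8
```

```bash
python3 chk.py
```

```text
[493.2 147.1 165.3] t 17.4 gap 12.358817932012615 F [ 0.5 -0.9 -1. ] yaw 71.64
along 43.67255985957516 lat 0.31042162016750097
95 [ 0.205  0.001 -0.003]
45 [ 0.005  0.001 -0.003]
```

>>> {"method": "apply_moves", "body": {
  "commands": [0,-0.008,0,0,0,0,-0.008,0,0,0]
}}

```text
time_s: 17.65
eef_pos: [492.8, 145.3, 165.4]
eef_rot: [-2.547, -1.839, 0.0]
ft_force: [-0.2, 0.2, -1.0]
finger_gap: 12.6
gripper_force: 108.8
```

>>> {"method": "apply_moves", "body": {
  "commands": [0,-0.008,0,0,0,0,-0.008,0,0,0]
}}

```text
time_s: 17.9
eef_pos: [492.5, 144.0, 165.5]
eef_rot: [-2.547, -1.838, -0.002]
ft_force: [0.4, 3.3, -2.2]
finger_gap: 12.5
gripper_force: 108.8
```

>>> {"method": "apply_moves", "body": {
  "commands": [0,-0.01,0,0,0,0,-0.01,0,0,0]
}}

```text
time_s: 18.15
eef_pos: [492.3, 143.4, 165.8]
eef_rot: [-2.547, -1.834, -0.008]
ft_force: [2.0, 9.3, -3.0]
finger_gap: 12.4
gripper_force: 108.6
```

The stop is firm at 9 N. I'll back off to the seat centre, lower onto the plate and release.

>>> {"method": "apply_moves", "body": {
  "commands": [0,0.014,0,0,0,0,0.014,0,0.008,0,0.2,0.014,0,0.008,0,0.4,0.014,0,0.008,0,0.4,0.014,0,0.008,0]
}}

```text
time_s: 18.77
eef_pos: [492.4, 144.2, 163.3]
eef_rot: [2.547, 1.839, -0.001]
ft_force: [-0.4, 1.3, -0.5]
finger_gap: 34.0
gripper_force: 0.0
```

>>> {"method": "apply_moves", "body": {
  "commands": [0.4,0,0,-0.1,0,0.4,0,0,-0.2,0,0.7,0.1,0,-0.35,0,1,0.2,0,-0.5,0,1,0.2,0,-0.5,0]
}}

```text
time_s: 19.4
eef_pos: [510.3, 193.4, 291.4]
eef_rot: [2.544, 1.839, 0.011]
ft_force: [-0.5, -0.4, -0.6]
finger_gap: 84.8
gripper_force: 0.0
```

```bash
python3 - <<'E'
exec(open("chk.py").read())
s=capture("wrist");save(s,"w8.png");im=s["image"].astype(int);g=im.mean(2)
f=lambda *a:proj(s,np.array(a)).round()
c=pin+[0,0,77]
print("pred tail (top z84)",[f(*(c+(42+20)*u+k*v+[0,0,7])) for k in(23,-23)],"tips",[f(*(c-26*u+k*v+[0,0,7])) for k in(12,-12)],"pin tip",f(*(pin+[0,0,106])),"handle",f(*(pin-50*u+[0,0,128])))
for q in("clip_grip","mould_grip"):
  for m in masks_of(q,s)[:1]:
    ys,xs=np.nonzero(m["mask"]);print(q,m["conf"],m["xy"],xs.min(),xs.max(),ys.min(),ys.max())
for r in range(100,330,5): print(r,"".join("@" if x<50 else "o" if x<80 else "-" if x<120 else "+" if x<160 else "." for x in g[r,215:345:1]))
E
```

```text
[510.3 193.4 291.4] t 19.4 gap 84.81012100311895 F [-0.5 -0.4 -0.6] yaw 71.75
along 92.96913538854332 lat -1.2790633924993318
95 [ 0.006 -0.008  0.502]
45 [-0.194 -0.009  0.501]
pred tail (top z84) [array([251., 233.]), array([305., 233.])] tips [array([265., 321.]), array([291., 321.])] pin tip [278. 311.] handle [278. 378.]
clip_grip 0.65 [277.5, 261.3] 252 304 234 320
mould_grip 0.62 [276.8, 331.9] 231 321 237 389
100 ----------------------------------------------------------------------------------------------------------------------------------
105 ----------------------------------------------------------------------------------------------------------------------------------
110 ----------------------------------------------------------------------------------------------------------------------------------
115 ----------------------------------------------------------------------------------------------------------------------------------
120 ----------------------------------------------------------------------------------------------------------------------------------
125 
[... 4830 characters left out ...]
+-ooo----------------....
305 .................+++......................................+++++++---------+......+------------------+....+ooo----------------.....
310 .................+++.................................................+---++++------------------------....+ooo-----------------....
315 .................+++............................+.......++++......+--o------------------------------.....-oo-----------------.....
320 ..................+++..................................+o@@@@@@@@@@@@o--+++--------------------------....-oo----------------+.....
325 ..................+++..................................+o@@@@@@@@@@@@o+......+---------------------+.....-oo----------------+.....
```

The clip mask (columns 252–304, rows 234–320) matches the predicted home pose (251–305, 233–321). The plate is unchanged and the arm is clear, so I'll hand in.

```bash
python3 -c "
from bench import *
print(sign_off())"
```

```text
the job is handed in; nothing more can be done
None
```

The mould is closed with the plate flush on both pins, the clip is snapped home round the thick pin's neck, and the arm is clear; I handed it in at about 19.5 s, and sign-off returned no verdict.

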